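Find the hidden release of the ring case and unlatch its T-handle

ROBOT

A 6-joint arm with a two-finger parallel gripper is mounted at the origin on the work surface. World frame = base frame: x ahead of the robot, y to its left, z up, the work surface at z = 0. Lengths are in mm, angles in degrees, forces in N, time in s.
With the tool pointing down it reaches from about 300 to 750 mm from the base axis. Payload 8.5 kg.
Tool frame: the origin (TCP) lies between the finger pads; the fingertips stand tips_ahead ahead of it and the grasp point (between the pads) lies 6 mm ahead of it (tips_ahead is the distance from the TCP to the fingertips, in mm); z points along the fingers, y is the line along which they close (so a half turn about z gives the same grasp; the last joint's range is limited). The gripper opens to 88 mm and grips with 3 to 60 N. Pads are 18 mm wide; open, the fingers measure 123 mm over their backs; the gripper's body (75 mm by 187 mm) begins 45 mm behind the grasp point.
Start: joints at [60.602, 21.807, 74.336, -0, 83.858, -12.336], TCP at [161.371, 525.776, 263.748] pointing down, gripper open.
Joint ranges: [-178.18, 178.18], [-50.72, 133.34], [12.68, 142.11], [-81.47, 261.47], [9.98, 163.14], [-165.26, 165.26]. Speed limits (degrees/s): [136.94, 136.94, 180, 180, 180, 180].

INTERFACE

Orientations are given as [roll, pitch, yaw] about the fixed x, y, z axes, in that order (R = Rz(yaw) Ry(pitch) Rx(roll)).
In Python, from workcell import * gives the robot as it stands.
- The arm moves only by the tool arm_command, never from a script. Its argument "moves" is a list that holds one entry, the list of rows, each a list of 7 numbers: the shift along the tool's x, y, z in cm, then the turn, a rotation vector about the tool's x, y, z in degrees, then the finger opening in cm, from 0 to 8.81. A call has 1 to 12 rows; each row is the pose to reach, as a shift and turn from the pose commanded when the call began, along the tool's axes at that moment; what a row does not reach only later rows make up. A row lasts 1/12 s, in which the tool goes at most 41.7 mm and 7.16 degrees, less where a joint would pass 70% of its speed; a pose out of reach is approached as far as the arm can. A call with a gripper value outside its range is refused whole. The fingers move at their own pace and stop on an object; the grip force is fixed at half the most. Time passes only in rows, so rows that repeat a pose let the fingers close. It gives the time, the measured TCP pose, the force, the opening and the grip force at its end, in the units of the state.
- read_state(): the state, without advancing time (a new reading comes with each control period).
- read_camera(name): name is "scene" or "top" or "wrist"; returns a dict with "color" (480x640x3 uint8, blue, green, red), "z_map" (480x640 float32, mm along the optical axis (not along the pixel's ray), 0 where there is no reading), "camera_matrix" (3x3 intrinsics, pixels), "T" (4x4, takes a point from camera to world coordinates); the wrist camera has in their place "hand_eye" (4x4, takes a point from camera to tool coordinates, whose origin is the TCP and whose axes are the flange's). Camera axes: x right, y up, looking along -z (the intrinsics and any distortion apply to the point x, -y, -z); pixel columns grow to the right and rows downward; lengths in mm; the calibration is good to about 2 mm. A picture is of the moment at which its call begins: read the wrist's pose just before it.
- sign_off(): hands the job in; it is judged then, once.
Trained networks look in the newest picture that a camera, given by its name, has taken for a name from the list of things; names that differ only in an ending like _2 or _b are one class to them, and where a whole thing is asked for, a point or a joint stands for the part that bears it (a point fixed in the world has none). Each returns a list of dicts, best first, with "score" (0 to 1); they miss things now and then, are a little off and sometimes report something else, mostly with a low value. They report only what shows in the picture. A call takes as long as a camera call.
- recognise(camera, target): "bbox" ([centre column, centre row, width, height] in pixels, round what is visible of it).
- masks_of(camera, target): "mask" (480x640 bool, what is visible of it) and "bbox" ([centre column, centre row, width, height] in pixels, round what is visible of it).
The state is a dict: "time": time; "joint_positions": joint angles; "qvel": joint speeds; "tau": joint torques, N m; "eef_pos": TCP position; "eef_rot": TCP orientation; "force": force on the tool from outside, world axes, zero at the start; "torque": the same for the moment, N m; "width": finger opening in mm; "grip_force": force on a finger pad.
Only numpy, scipy, OpenCV 4.12 (cv2) and the standard library are available. Lean on these libraries where they do the work, as an engineer would, in place of code of your own. Each camera call takes 0.05 s, during which the arm holds its last target. There are 200 camera calls.

TASK

At the bird-ringing table, unlock the green ring case: with the orange spring-tipped probe from the wooden stand, feel along the brush-covered slot in the case's top until the tip drops into the hidden hole, and press down there until the red T-handle pops up. Put the probe back upright in the empty well of the stand, fully down, turn the popped-up handle clockwise (seen from above) as far as it goes, and let go of it. Leave the other two tools, the steel bottle and the pliers where they are.

Things in the scene. Friction and masses are not known exactly. Their poses are not given: they have to be found in the camera images.
- case: Green steel case fixed on the table, 180 (x) x 240 (y) x 90 mm high; origin at the centre of its underside, z up. Its flat top, 90 mm above the table, holds a narrow slot (along y, at x = -50 mm) and a recess for the T-handle (at x = +35 mm). It may stand left or right of the robot's midline, turned up to 0.4 rad.
- slot (a point): Centre of the slot's mouth, level with the case's top; axes as the case's. The slot runs along y, 90 mm long (y -45 to +45 mm), 12 mm wide in x, steel-rimmed. Black bristles hide its inside and give way to the tip without resistance. Its rigid floor is 5 mm below the mouth; somewhere in it is a square-edged hole 12 mm long in y and as wide as the slot, unseen by any camera.
- release (a joint): Sprung button in the hidden hole, its top 13 mm below the slot's mouth; hole and button are centred anywhere from y = -30 to +30 mm along the slot, different each time. Value in m: 0 = up, 0.006 = fully down; 2 N to start, 5 N fully down. Past 0.004 it frees the T-handle. It springs back when let go.
- t_pop (a joint): How far the T-handle has popped up, in m: 0 = sunk in its recess and locked, 0.034 = fully out. A spring lifts it with about 2 to 7 N once the release has been pressed; it then stays out and cannot be pushed in again.
- t_turn (a joint): Turn of the T-handle in rad, clockwise seen from above: 0 = latched (bar along the case's y), 1.35 = unlatched, at its stop. It can turn only when popped up, needs about 0.12 N m and stays where it is left.
- t_grip (a point): Centre of the red T-handle bar, 92 mm long (along this point's y), 16 mm wide (x), 14 mm high (z). It turns about the vertical through this point. Sunk, its top lies 2 mm below the case's top in a recess 104 x 26 mm, too tight for fingers; popped up, its centre is 115 mm above the table, 25 mm above the case's top, and its underside 18 mm above the top.
- stand: Wooden tool stand fixed on the table, 60 (x) x 180 (y) x 90 mm high; origin at the centre of its underside, z up. It stands on the other side of the midline from the case, turned up to 0.6 rad. Three wells go through it, each 14 mm square, at x = 0 and y = -55, 0 and +55 mm; the probe, screwdriver and awl stand in them in any order, each handle's flat lower end resting on the stand's top.
- probe_mid (a point): Centre of the handle of the orange probe, a loose tool of about 0.13 kg. Handle 24 x 24 mm square and 80 mm high (z up; x, y square to its faces) with a black band near its top; under it a steel shank 8 mm in diameter reaching 108 mm below this point, then the brass tip. Standing in the stand this point is 130 mm above the table.
- probe_tip (a point): Lowest point of the probe's brass tip, a ball end 7 mm in diameter, 120 mm below the handle's centre. The tip is sprung: it slides up to 10 mm into the shank, from 1 N at the start to 3.5 N at the end of that travel, and is rigid beyond.
- driver_mid (a point): Centre of the handle of the blue screwdriver, same handle and length as the probe, loose in the stand. Leave it.
- awl_mid (a point): Centre of the handle of the green awl, same handle and length as the probe, loose in the stand. Leave it.
- flask_mid (a point): Centre of a loose steel drinking bottle with black cap, 62 mm in diameter, 190 mm high (this point is 95 mm up), 0.45 kg, standing between case and stand. Leave it.
- pliers_mid (a point): Middle of loose pliers with blue grips, about 170 x 60 x 12 mm, lying on the red mat beyond the work. Leave them.

How it is judged (in metres and radians):
On the way, in this order (a step that is already met when the one before it is completed fails the run):
1. the probe's tip has dropped into the hidden hole, at least 3 mm below the slot's floor, with the T-handle still sunk (z of probe_tip in the frame of slot below -0.008 m and x of probe_tip in the frame of slot between -0.008 and 0.008 m and y of probe_tip in the frame of slot between -0.045 and 0.045 m and value of joint t_pop below 0.003 m), for 0.03 s.
2. the release lets the T-handle pop up by more than 25 mm (value of joint t_pop above 0.025 m), for 0.03 s.
At the end, for the whole second after the job is handed in: The T-handle is popped up (over 30 mm) and turned clockwise by more than 1.2 rad of its 1.35, the probe stands upright (within 0.12 rad) and fully down (within 5 mm) in a well of the stand, and screwdriver, awl, bottle and pliers are within 25 mm of where they began (value of joint t_pop above 0.03 m and value of joint t_turn above 1.2 rad and z of probe_mid in the frame of stand between 0.124 and 0.134 m and x of probe_mid in the frame of stand between -0.012 and 0.012 m and y of probe_mid in the frame of stand between -0.067 and 0.067 m and angle between probe_mid's own z axis and vertical below 0.12 rad and distance of each of driver_mid, awl_mid, pliers_mid, flask_mid from where it was at the start of the episode below 0.025 m); the robot touches nothing.
It fails at once if the steel bottle is pushed, lifted or tipped, by 40 mm or 0.3 rad (distance of flask_mid from where it was at the start of the episode above 0.04 m or angle between flask_mid's own z axis and vertical above 0.3 rad).
It fails at once if the screwdriver, the awl or the pliers are moved by 40 mm (distance of any of driver_mid, awl_mid, pliers_mid from where it was at the start of the episode above 0.04 m).
It also fails if it takes over 64 s, if anything falls off the work surface, if the arm or the gripper's body presses on something with over 40 N, if the wrist force passes 120 N, or if a joint passes its speed limit or range.

## Working session

There is one attempt and no reset: what is moved stays moved. The work goes in short steps, Python scripts to look and compute and a tool call to move; the robot and the scene stay as the last step left them, time stands still between calls to the robot, and variables do not carry over. Pictures are saved under pics/ and viewed, at most 10 in all, crops included, and the job is handed in when it is done.

Besides the shell and the picture viewer there is one more tool, called after "Emit:" in YAML: its name, and indented under it one key for each argument. arm_command: Moves the arm, as the interface text tells. Its arguments: {"type":"object","properties":{"moves":{"type":"array"}},"required":["moves"]}

```bash
mkdir -p pics; cat > h.py <<'E'
from workcell import *
import numpy as np, cv2
from scipy.spatial.transform import Rotation as R
def Ttool(s=None):
    s=s or read_state(); T=np.eye(4); T[:3,:3]=R.from_euler('xyz',s['eef_rot'],degrees=True).as_matrix(); T[:3,3]=s['eef_pos']; return T
def cam(name):
    T0=Ttool(); c=read_camera(name); c['Tw']=c['T'] if 'T' in c else T0@c['hand_eye']; return c
def cloud(c):
    z=c['z_map']; K=c['camera_matrix']; v,u=np.mgrid[:480,:640]
    P=np.stack([(u-K[0,2])/K[0,0]*z,-(v-K[1,2])/K[1,1]*z,-z],-1)
    return P@c['Tw'][:3,:3].T+c['Tw'][:3,3]
E
python3 - <<'E'
from h import *
s=read_state(); print(s)
ims=[]
for n in ['scene','top']:
    c=cam(n); cv2.imwrite(f'pics/{n}0.png',c['color']); P=cloud(c)
    print(n,c['Tw'][:3,3], [k for k in c])
    for t in ['case','stand','probe_mid','driver_mid','awl_mid','flask_mid','pliers_mid','t_grip']:
        for m in masks_of(n,t)[:2]:
            q=P[m['mask']&(c['z_map']>0)]
            print(t,round(m['score'],2),np.round(m['bbox']),np.round(np.median(q,0)) if len(q) else None, np.round(np.percentile(q,98,axis=0)) if len(q) else None)
E
```

```text
{'time': 0.0, 'joint_positions': array([ 6.06013399e+01,  2.18401849e+01,  7.43849584e+01, -6.32067379e-05,
        8.38592641e+01, -1.23347659e+01]), 'qvel': array([-0.05230907,  0.00070702, -0.03656645, -0.04121331,  0.00254324,
        0.02947955]), 'tau': array([ 9.38574085e-04, -4.37930524e+01, -2.24566180e+01,  7.14302296e-02,
        3.51983914e-02, -1.21770267e-04]), 'eef_pos': array([161.25644713, 525.56362375, 263.14409428]), 'eef_rot': array([-1.79917528e+02, -1.79699998e-02,  1.62936100e+02]), 'force': array([ 1.02115449,  0.15909067, -0.85426423]), 'torque': array([-0.00968329,  0.02790301, -0.01256713]), 'grip_force': 0.0, 'width': 88.13431281638994}
scene [1057.92266437  -24.60305364  847.66629816] ['color', 'z_map', 'camera_matrix', 'T', 'Tw']
case 0.85 [427. 232. 147. 111.] [517. 202.  89.] [595. 330.  92.]
stand 0.82 [216. 256. 104.  60.] [ 561. -203.   76.] [ 590. -124.   92.]
stand 0.67 [182. 223.  24.  33.] [ 533. -263.  144.] [ 538. -254.  171.]
probe_mid 0.85 [182. 225.  24.  36.] [ 532. -264.  142.] [ 538. -254.  172.]
driver_mid 0.78 [239. 234.  22.  31.] [ 5
[... 520 characters left out ...]
'color', 'z_map', 'camera_matrix', 'T', 'Tw']
case 0.65 [205. 293. 165. 140.] [487. 208.  91.] [583. 330.  94.]
stand 0.62 [455. 255. 121.  63.] [ 531. -198.   90.] [ 585. -122.   94.]
probe_mid 0.8 [503. 259.  29.  23.] [ 523. -258.  164.] [ 537. -251.  173.]
driver_mid 0.77 [431. 241.  25.  28.] [ 552. -155.  168.] [ 567. -146.  173.]
driver_mid 0.63 [208. 293. 164. 134.] [486. 207.  91.] [581. 327.  94.]
awl_mid 0.95 [467. 248.  30.  24.] [ 538. -207.  167.] [ 552. -199.  173.]
awl_mid 0.75 [433. 242.  21.  27.] [ 553. -155.  168.] [ 568. -146.  173.]
pliers_mid 0.73 [327. 151.  95.  33.] [734.  -4.  14.] [769.  82.  18.]
t_grip 0.94 [201. 272.  58.  21.] [522. 215.  89.] [535. 259.  92.]
```

View pics/top0.png

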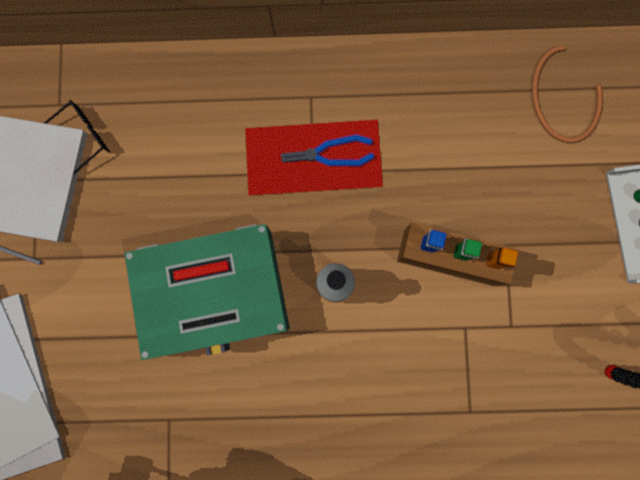

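```bash
python3 - <<'E'
from h import *
c=cam('top'); P=cloud(c); img=c['color']; hsv=cv2.cvtColor(img,cv2.COLOR_BGR2HSV)
def top(t,zlo,zhi,minscore=0):
    m=masks_of('top',t)[0]['mask']; m=cv2.dilate(m.astype(np.uint8),np.ones((5,5)))>0
    q=P[m&(P[...,2]>zlo)&(P[...,2]<zhi)]; r=cv2.minAreaRect(q[:,:2].astype(np.float32)); return r,len(q),np.median(q[:,2])
for t,a,b in [('case',80,98),('stand',82,98),('probe_mid',165,178),('driver_mid',165,178),('awl_mid',165,178),('t_grip',80,98)]:
    print(t,top(t,a,b))
# slot: dark pixels on case top
m=masks_of('top','case')[0]['mask']&(hsv[...,2]<50)&(P[...,2]>75)
n,l,st,ce=cv2.connectedComponentsWithStats(m.astype(np.uint8))
for i in range(1,n):
    if st[i,4]>40:
        q=P[l==i]; print(st[i],cv2.minAreaRect(q[:,:2].astype(np.float32)),np.median(q[:,2]))
E
```

```text
case (((482.88037109375, 210.85462951660156), (197.0417022705078, 241.23883056640625), 9.932051658630371), 15751, np.float64(90.9440703472851))
stand (((540.1051635742188, -212.7257080078125), (180.9120635986328, 60.59190368652344), 74.15387725830078), 2612, np.float64(90.74910655732577))
probe_mid (((525.1259155273438, -265.1982421875), (24.474918365478516, 24.118701934814453), 74.62156677246094), 258, np.float64(170.42303698618304))
driver_mid (((554.9471435546875, -159.4253387451172), (24.01885223388672, 24.313587188720703), 73.88024139404297), 255, np.float64(170.29723314335104))
awl_mid (((540.0604248046875, -212.53321838378906), (24.32143211364746, 24.177873611450195), 74.84651947021484), 257, np.float64(170.46822915029293))
t_grip (((522.3771362304688, 217.37628173828125), (26.107030868530273, 91.68065643310547), 10.070137023925781), 556, np.float64(88.8320810217574))
[183 314  53  15 269] ((439.496826171875, 203.40524291992188), (8.341498374938965, 86.79499816894531), 9.819125175476074) 89.358546364983
```

The top view shows the case at left (205,293) with its red T-handle at (201,270) and the slot at (209,322). The bottle is at (335,283). The stand is at right, with the blue driver, green awl and orange probe at (507,258), probe outermost.

```bash
cat >> h.py <<'E'
def go(x,y,z,yaw,T=None):
    "TCP target, tool down -> row shift cm, turn deg"
    T=Ttool() if T is None else T
    G=np.eye(4); G[:3,:3]=R.from_euler('xyz',[180,0,yaw],degrees=True).as_matrix(); G[:3,3]=[x,y,z]
    D=np.linalg.inv(T)@G
    print('row',np.round(D[:3,3]/10,2),np.round(R.from_matrix(D[:3,:3]).as_rotvec(degrees=True),2)); return G
E
python3 - <<'E'
from h import *
import workcell
print([k for k in dir(workcell) if not k.startswith('_')], getattr(workcell,'tips_ahead',None))
go(525.1,-265.2,290,74.6)
E
```

```text
['Unreachable', 'masks_of', 'read_camera', 'read_state', 'recognise', 'sign_off', 'tips_ahead'] 25.0
row [-57.98 -64.94  -2.63] [-0.   -0.   88.33]
```

Emit:
arm_command:
  moves:
    - [[-58,-64.9,-2.6,0,0,88.3,8.0],[-58,-64.9,-2.6,0,0,88.3,8.0],[-58,-64.9,-2.6,0,0,88.3,8.0],[-58,-64.9,-2.6,0,0,88.3,8.0],[-58,-64.9,-2.6,0,0,88.3,8.0],[-58,-64.9,-2.6,0,0,88.3,8.0],[-58,-64.9,-2.6,0,0,88.3,8.0],[-58,-64.9,-2.6,0,0,88.3,8.0],[-58,-64.9,-2.6,0,0,88.3,8.0],[-58,-64.9,-2.6,0,0,88.3,8.0],[-58,-64.9,-2.6,0,0,88.3,8.0],[-58,-64.9,-2.6,0,0,88.3,8.0]]

```text
time: 2.3
eef_pos: [370.7, 69.8, 279.1]
eef_rot: [179.9, -0.0, 76.6]
force: [0.6, 1.0, 0.7]
width: 79.7
grip_force: 0.0
```

```bash
python3 - <<'E'
from h import *
s=read_state();print(s['time'],s['eef_pos'],s['eef_rot'])
go(525.1,-265.2,290,74.6)
c=cam('wrist'); print(c['hand_eye'],c['camera_matrix'])
E
```

```text
2.3 [370.67595907  69.75069515 279.06992644] [ 1.79944246e+02 -1.08583383e-02  7.66301108e+01]
row [-29.02  22.77  -1.08] [ 0.06 -0.01  2.03]
[[-1.25955958e-03  9.63521641e-01  2.67627467e-01  6.96929830e+01]
 [ 9.99999051e-01  1.36294679e-03 -2.00541263e-04 -3.45623937e-01]
 [-5.57987844e-04  2.67626960e-01 -9.63522443e-01 -1.21519319e+02]
 [ 0.00000000e+00  0.00000000e+00  0.00000000e+00  1.00000000e+00]] [[391.84547517   0.         317.58855881]
 [  0.         391.84547517 240.49414436]
 [  0.           0.           1.        ]]
```

Emit:
arm_command:
  moves:
    - [[-29,22.8,-1.1,0,0,2,8.0],[-29,22.8,-1.1,0,0,2,8.0],[-29,22.8,-1.1,0,0,2,8.0],[-29,22.8,-1.1,0,0,2,8.0],[-29,22.8,-1.1,0,0,2,8.0],[-29,22.8,-1.1,0,0,2,8.0],[-29,22.8,-1.1,0,0,2,8.0],[-29,22.8,-1.1,0,0,2,8.0],[-29,22.8,-1.1,0,0,2,8.0],[-29,22.8,-1.1,0,0,2,8.0],[-29,22.8,-1.1,0,0,2,8.0],[-29,22.8,-1.1,0,0,2,8.0]]

```text
time: 3.35
eef_pos: [527.1, -261.4, 289.5]
eef_rot: [-180.0, -0.0, 75.0]
force: [0.7, -0.4, 0.5]
width: 79.9
grip_force: 0.0
```

```bash
python3 - <<'E'
from h import *
s=read_state();print(s['time'],s['eef_pos'],s['eef_rot'])
c=cam('wrist'); P=cloud(c); cv2.imwrite('pics/w1.png',c['color'])
for t in ['probe_mid','awl_mid']:
    for m in masks_of('wrist',t)[:2]:
        q=P[m['mask']&(P[...,2]>160)&(P[...,2]<180)]
        print(t,m['score'],m['bbox'],len(q),cv2.minAreaRect(q[:,:2].astype(np.float32)) if len(q) else 0, np.median(q[:,2]) if len(q) else 0)
go(525.1,-265.2,160,74.6)
E
```

```text
3.35 [ 527.07204713 -261.41365296  289.48064071] [-1.79961551e+02 -3.07335377e-02  7.50076421e+01]
probe_mid 0.96 [316.4, 241.0, 36.9, 60.3] 1393 ((523.57861328125, -265.05377197265625), (24.386207580566406, 24.020715713500977), 73.8925552368164) 170.20567574560337
awl_mid 0.69 [319.2, 164.5, 40.1, 41.6] 1559 ((538.6342163085938, -212.4722137451172), (24.295669555664062, 23.894474029541016), 74.74118041992188) 170.24597742102347
row [-0.47 -0.08 13.02] [0.02 0.01 0.47]
```

Emit:
arm_command:
  moves:
    - [[-0.43,-0.17,0,0,0,0.5,8.0],[-0.43,-0.17,4,0,0,0.5,8.0],[-0.43,-0.17,8,0,0,0.5,8.0],[-0.43,-0.17,11,0,0,0.5,8.0],[-0.43,-0.17,13.3,0,0,0.5,8.0],[-0.43,-0.17,13.3,0,0,0.5,8.0],[-0.43,-0.17,13.3,0,0,0.5,1.8],[-0.43,-0.17,13.3,0,0,0.5,1.8],[-0.43,-0.17,13.3,0,0,0.5,1.8],[-0.43,-0.17,13.3,0,0,0.5,1.8],[-0.43,-0.17,13.3,0,0,0.5,1.8],[-0.43,-0.17,13.3,0,0,0.5,1.8]]

```text
time: 4.5
eef_pos: [524.6, -265.9, 157.4]
eef_rot: [179.9, 0.0, 74.5]
force: [-0.3, 0.2, 0.2]
width: 42.1
grip_force: 0.0
```

Emit:
arm_command:
  moves:
    - [[0,0,0,0,0,0,1.0],[0,0,0,0,0,0,1.0],[0,0,0,0,0,0,1.0],[0,0,0,0,0,0,1.0],[0,0,0,0,0,0,1.0],[0,0,0,0,0,0,1.0],[0,0,0,0,0,0,1.0],[0,0,0,0,0,0,1.0]]

```text
time: 5.17
eef_pos: [524.5, -265.8, 156.7]
eef_rot: [180.0, 0.0, 74.5]
force: [-1.0, 0.3, 0.3]
width: 24.1
grip_force: 29.9
```

Emit:
arm_command:
  moves:
    - [[0,0,-4,0,0,0,1.0],[0,0,-8,0,0,0,1.0],[0,0,-12,0,0,0,1.0],[0,0,-16,0,0,0,1.0],[0,0,-20,0,0,0,1.0],[0,0,-21,0,0,0,1.0],[3,-1.4,-21,0,0,5,1.0],[6,-2.9,-21,0,0,10,1.0],[9,-4.3,-21,0,0,15,1.0],[12,-5.8,-21,0,0,20,1.0],[15,-7.2,-21,0,0,25,1.0],[18,-8.7,-21,0,0,30,1.0]]

```text
time: 6.17
eef_pos: [488.2, -67.6, 366.4]
eef_rot: [-180.0, 0.0, 44.2]
force: [0.1, -0.3, -1.2]
width: 23.8
grip_force: 30.0
```

```bash
python3 - <<'E'
from h import *
go(445.3,168.7,366,9.9);go(445.3,168.7,262,9.9)
E
```

```text
row [ 13.41 -19.92   0.05] [-2.000e-02  1.000e-02  3.433e+01]
row [ 13.41 -19.92  10.45] [-2.000e-02  1.000e-02  3.433e+01]
```

Emit:
arm_command:
  moves:
    - [[2.2,-3.3,0,0,0,6,1.0],[4.4,-6.6,0,0,0,12,1.0],[6.7,-10,0,0,0,18,1.0],[9,-13.3,0,0,0,24,1.0],[11.2,-16.6,1,0,0,29,1.0],[13.4,-19.9,4,0,0,34.3,1.0],[13.4,-19.9,7,0,0,34.3,1.0],[13.4,-19.9,10,0,0,34.3,1.0],[13.4,-19.9,10.4,0,0,34.3,1.0],[13.4,-19.9,10.4,0,0,34.3,1.0],[13.4,-19.9,10.4,0,0,34.3,1.0]]

```text
time: 7.08
eef_pos: [445.7, 166.5, 264.1]
eef_rot: [180.0, -0.1, 10.2]
force: [-0.6, 0.5, -0.5]
width: 23.7
grip_force: 30.0
```

```bash
python3 - <<'E'
from h import *
s=read_state();print(s['time'],s['eef_pos'],s['eef_rot'],s['force'])
a=[]
c=cam('wrist'); P=cloud(c); cv2.imwrite('pics/w2.png',cv2.resize(c['color'],None,fx=1.25,fy=1.25))
T=Ttool(s); T[:3,3]=T[:3,:3]@[0,0,146.7]+T[:3,3]
for p in (T[:3,3],):
    q=np.linalg.inv(c['Tw'])@np.r_[p,1]; K=c['camera_matrix']; print('tip px',K[0,2]+K[0,0]*q[0]/-q[2],K[1,2]-K[1,1]*q[1]/-q[2])
hsv=cv2.cvtColor(c['color'],cv2.COLOR_BGR2HSV)
m=(hsv[...,2]<50)&(abs(P[...,2]-89)<8)
n,l,st,ce=cv2.connectedComponentsWithStats(m.astype(np.uint8))
for i in range(1,n):
    if st[i,4]>150:
        q=P[l==i]; print(st[i],cv2.minAreaRect(q[:,:2].astype(np.float32)),np.median(q[:,2]))
for m in masks_of('wrist','t_grip')[:1]:
    q=P[m['mask']&(abs(P[...,2]-89)<6)]; print('t',m['score'],cv2.minAreaRect(q[:,:2].astype(np.float32)))
E
```

```text
7.0833 [445.70804606 166.51142836 264.11169567] [ 1.79989785e+02 -1.07886956e-01  1.01593297e+01] [-0.5965411   0.45304613 -0.51010411]
tip px 319.1333941551793 232.87306659800845
[ 214  220  114   13 1334] ((437.57861328125, 203.84422302246094), (10.332710266113281, 88.95439147949219), 10.038697242736816) 88.98744933845609
t 0.56 ((521.9749755859375, 217.76840209960938), (16.089656829833984, 91.68689727783203), 10.136045455932617)
```

View pics/w2.png

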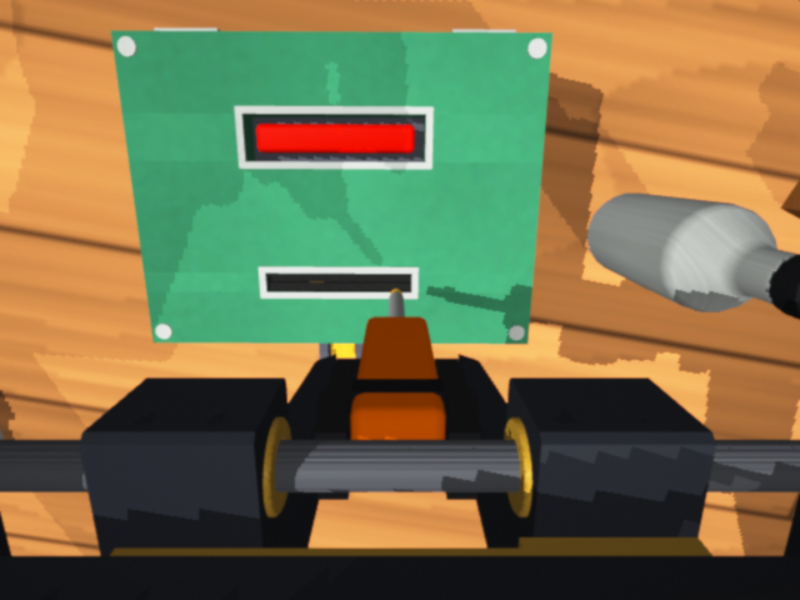

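Wrist view: the tip at (397,291) sits just below the right end of the slot (260–418, 283), and it matches the predicted tip pixel, so the probe hasn't slipped.

```bash
python3 - <<'E'
from h import *
s=read_state();print(s['time'],s['eef_pos'],s['eef_rot'],s['force'])
go(444.1,169.8,240,10)
E
```

```text
7.1833 [445.83470944 166.46267707 264.53216104] [179.98578121  -0.19623112  10.14624081] [ 0.12497686 -0.34525297 -1.12605717]
row [-0.12 -0.36  2.45] [ 0.01 -0.2   0.15]
```

Emit:
arm_command:
  moves:
    - [[-0.12,-0.36,0.8,0,-0.2,0,1.0],[-0.12,-0.36,1.6,0,-0.2,0,1.0],[-0.12,-0.36,2.4,0,-0.2,0,1.0],[-0.12,-0.36,2.4,0,-0.2,0,1.0],[-0.12,-0.36,2.8,0,-0.2,0,1.0],[-0.12,-0.36,3.2,0,-0.2,0,1.0],[-0.12,-0.36,3.5,0,-0.2,0,1.0],[-0.12,-0.36,3.6,0,-0.2,0,1.0],[-0.12,-0.36,3.6,0,-0.2,0,1.0],[-0.12,-0.36,3.6,0,-0.2,0,1.0]]

```text
time: 8.02
eef_pos: [443.3, 170.1, 227.0]
eef_rot: [180.0, 0.2, 10.2]
force: [0.8, 0.1, 2.0]
width: 23.4
grip_force: 30.0
```

```bash
cat > st.py <<'E'
from h import *
A=[]
for i in range(4):
    s=read_state(); A.append(np.r_[s['eef_pos'],s['force'],s['torque']*100,s['eef_rot']])
    if i==0: c=cam('wrist')
    else: read_camera('wrist')
a=np.mean(A,0); print(s['time'],np.round(a,2))
d=a[:2]-[438.2,203.3]; u=np.radians(10); print('slot x,y',d@[np.cos(u),np.sin(u)],d@[-np.sin(u),np.cos(u)])
E
python3 - <<'E'
from st import *
p=np.array([438,203,89,1.])
cv2.imwrite('pics/w3.png',cv2.resize(c['color'][150:330,200:440],None,fx=3,fy=3,interpolation=2))
E
```

```text
8.1667 [ 4.4326e+02  1.7014e+02  2.2695e+02  5.4000e-01  1.2000e-01  1.6100e+00
 -2.8400e+00  1.3020e+01  2.6900e+00  1.8000e+02  1.6000e-01  1.0190e+01]
slot x,y -0.7771899868785378 -33.53787966588915
```

View pics/w3.png

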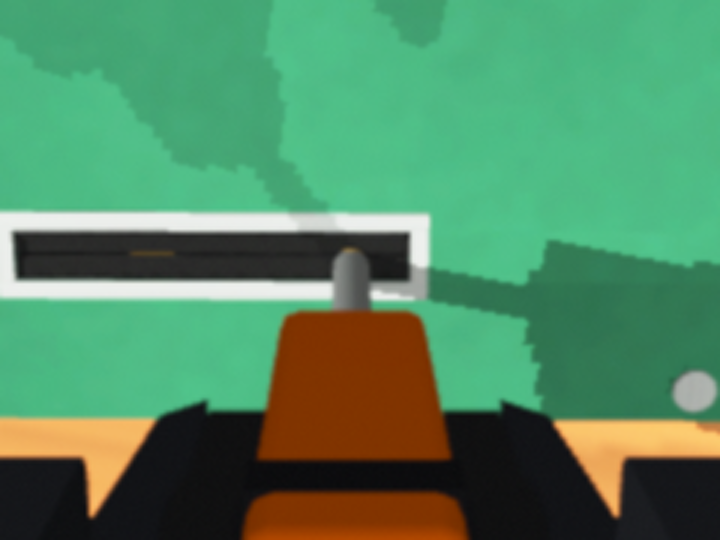

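The tip is inside the slot near its right end (350,255 in the crop) and slightly low in x, about 1 mm, with roughly 2 N of spring load. I'll feel along +y in 4 mm steps.

Emit:
arm_command:
  moves:
    - [[0.1,-0.2,0,0,0,0,1.0],[0.1,-0.4,0,0,0,0,1.0],[0.1,-0.4,0,0,0,0,1.0],[0.1,-0.4,0,0,0,0,1.0]]

```text
time: 8.55
eef_pos: [443.4, 174.5, 226.7]
eef_rot: [-180.0, 0.2, 10.2]
force: [0.4, 0.4, 1.1]
width: 23.7
grip_force: 30.0
```

Emit:
arm_command:
  moves:
    - [[0,-0.2,0,0,0,0,1.0],[0,-0.4,0,0,0,0,1.0],[0,-0.4,0,0,0,0,1.0],[0,-0.4,0,0,0,0,1.0]]

```text
time: 8.88
eef_pos: [442.6, 178.4, 226.7]
eef_rot: [-180.0, 0.2, 10.2]
force: [0.5, -0.4, 1.3]
width: 23.7
grip_force: 30.0
```

Emit:
arm_command:
  moves:
    - [[0,-0.2,0,0,0,0,1.0],[0,-0.4,0,0,0,0,1.0],[0,-0.4,0,0,0,0,1.0],[0,-0.4,0,0,0,0,1.0]]

```text
time: 9.22
eef_pos: [441.9, 182.4, 226.7]
eef_rot: [-180.0, 0.2, 10.2]
force: [0.1, 0.1, 1.1]
width: 24.0
grip_force: 30.0
```

Emit:
arm_command:
  moves:
    - [[0,-0.2,0,0,0,0,1.0],[0,-0.4,0,0,0,0,1.0],[0,-0.4,0,0,0,0,1.0],[0,-0.4,0,0,0,0,1.0]]

```text
time: 9.55
eef_pos: [441.2, 186.3, 226.7]
eef_rot: [-180.0, 0.2, 10.2]
force: [1.0, -0.3, 0.2]
width: 23.8
grip_force: 30.0
```

```bash
python3 st.py
```

```text
9.7 [ 4.4122e+02  1.8625e+02  2.2667e+02  1.0000e-02  2.1000e-01  9.9000e-01
  1.0400e+01  1.3260e+01 -1.2400e+00 -1.7997e+02  2.0000e-01  1.0200e+01]
slot x,y 0.014460480617599457 -17.316514727319365
```

Still on the floor; continue.

Emit:
arm_command:
  moves:
    - [[0,-0.2,0,0,0,0,1.0],[0,-0.4,0,0,0,0,1.0],[0,-0.4,0,0,0,0,1.0],[0,-0.4,0,0,0,0,1.0]]

```text
time: 10.08
eef_pos: [440.5, 190.2, 226.7]
eef_rot: [-180.0, 0.2, 10.2]
force: [-0.0, 0.7, 0.9]
width: 24.0
grip_force: 30.0
```

Emit:
arm_command:
  moves:
    - [[0,-0.2,0,0,0,0,1.0],[0,-0.4,0,0,0,0,1.0],[0,-0.4,0,0,0,0,1.0],[0,-0.4,0,0,0,0,1.0]]

```text
time: 10.42
eef_pos: [439.8, 194.2, 226.7]
eef_rot: [-180.0, 0.2, 10.2]
force: [-0.7, -0.5, 1.1]
width: 23.7
grip_force: 30.0
```

Emit:
arm_command:
  moves:
    - [[0,-0.2,0,0,0,0,1.0],[0,-0.4,0,0,0,0,1.0],[0,-0.4,0,0,0,0,1.0],[0,-0.4,0,0,0,0,1.0]]

```text
time: 10.75
eef_pos: [439.1, 198.1, 226.7]
eef_rot: [-180.0, 0.2, 10.2]
force: [-0.3, 0.4, 1.4]
width: 24.1
grip_force: 30.0
```

Emit:
arm_command:
  moves:
    - [[0,-0.2,0,0,0,0,1.0],[0,-0.4,0,0,0,0,1.0],[0,-0.4,0,0,0,0,1.0],[0,-0.4,0,0,0,0,1.0]]

```text
time: 11.08
eef_pos: [438.4, 202.0, 226.7]
eef_rot: [-180.0, 0.2, 10.2]
force: [-0.1, 1.1, 1.9]
width: 23.6
grip_force: 30.0
```

Emit:
arm_command:
  moves:
    - [[0,-0.2,0,0,0,0,1.0],[0,-0.4,0,0,0,0,1.0],[0,-0.4,0,0,0,0,1.0],[0,-0.4,0,0,0,0,1.0]]

```text
time: 11.42
eef_pos: [437.7, 206.0, 226.7]
eef_rot: [-180.0, 0.2, 10.2]
force: [0.2, 0.3, 1.8]
width: 24.1
grip_force: 30.0
```

Emit:
arm_command:
  moves:
    - [[0,-0.2,0,0,0,0,1.0],[0,-0.4,0,0,0,0,1.0],[0,-0.4,0,0,0,0,1.0],[0,-0.4,0,0,0,0,1.0]]

```text
time: 11.75
eef_pos: [436.9, 210.1, 226.7]
eef_rot: [-180.0, 0.2, 10.2]
force: [-0.0, 1.5, 0.5]
width: 23.6
grip_force: 30.0
```

```bash
python3 st.py
```

```text
11.9 [ 4.3696e+02  2.0997e+02  2.2669e+02  0.0000e+00  1.3600e+00  9.6000e-01
  3.5700e+01  1.9480e+01 -2.9000e-01 -1.7996e+02  2.0000e-01  1.0200e+01]
slot x,y -0.06093388175767636 6.780628877404516
```

Lateral push forward: the ball is tipping over the near edge. I'll move on 3 mm.

Emit:
arm_command:
  moves:
    - [[0,-0.2,0,0,0,0,1.0],[0,-0.3,0,0,0,0,1.0],[0,-0.3,0,0,0,0,1.0],[0,-0.3,0,0,0,0,1.0]]

```text
time: 12.28
eef_pos: [436.4, 212.9, 226.6]
eef_rot: [-180.0, 0.2, 10.2]
force: [-0.3, 3.0, 1.3]
width: 23.8
grip_force: 30.1
```

```bash
python3 st.py
```

```text
12.4333 [ 4.3640e+02  2.1288e+02  2.2663e+02 -2.7000e-01  2.7000e+00  1.0300e+00
  7.9080e+01  2.9330e+01 -2.9900e+00 -1.7996e+02  2.1000e-01  1.0200e+01]
slot x,y -0.11173105523066801 9.749826621705486
```

```bash
python3 - <<'E'
from st import *
s=read_state(); T=Ttool(s)
q=np.linalg.inv(c['Tw'])@np.r_[T[:3,:3]@[0,0,141]+T[:3,3],1]; K=c['camera_matrix']; print('tip px in crop',(K[0,2]+K[0,0]*q[0]/-q[2]-200)*3,(K[1,2]-K[1,1]*q[1]/-q[2]-150)*3, s['joint_positions'])
cv2.imwrite('pics/w4.png',cv2.resize(c['color'][150:330,200:440],None,fx=3,fy=3,interpolation=2))
E
```

```text
12.6333 [ 4.3644e+02  2.1277e+02  2.2665e+02 -4.0000e-01  3.3000e+00  8.0000e-01
  9.0400e+01  3.0830e+01 -1.2000e-01 -1.7997e+02  2.0000e-01  1.0190e+01]
slot x,y -0.08442232357426353 9.628046866078167
tip px in crop 357.9444435821777 254.57102815410607 [1.19675843e+01 1.73477978e+01 8.77892281e+01 2.66299491e-02
 7.50642239e+01 9.17688226e+01]
```

View pics/w4.png

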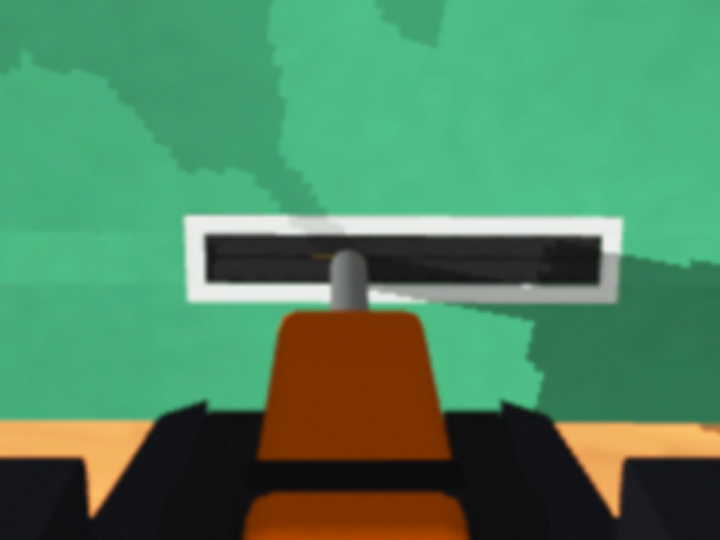

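The tip is at crop column 348, slot y about +11. The forward push fits a near edge at about +9, so I'll advance further.

Emit:
arm_command:
  moves:
    - [[0,-0.2,0,0,0,0,1.0],[0,-0.3,0,0,0,0,1.0],[0,-0.3,0,0,0,0,1.0],[0,-0.3,0,0,0,0,1.0]]

```text
time: 13.02
eef_pos: [435.9, 215.4, 226.5]
eef_rot: [180.0, 0.2, 10.2]
force: [0.1, 0.4, -0.9]
width: 23.9
grip_force: 30.0
```

```bash
python3 st.py
```

```text
13.1667 [ 4.3597e+02  2.1540e+02  2.2655e+02  2.0000e-01  5.1000e-01 -1.2000e+00
 -2.5900e+00  1.8360e+01 -7.0000e-02  1.7997e+02  2.2000e-01  1.0200e+01]
slot x,y -0.0976087709078463 12.299448457346262
```

Dropped: the vertical force went to zero. I'll centre 1.4 mm further and press.

Emit:
arm_command:
  moves:
    - [[0,-0.14,0,0,0,0,1.0],[0,-0.14,0.2,0,0,0,1.0],[0,-0.14,0.4,0,0,0,1.0],[0,-0.14,0.6,0,0,0,1.0],[0,-0.14,0.8,0,0,0,1.0],[0,-0.14,1.0,0,0,0,1.0],[0,-0.14,1.0,0,0,0,1.0]]

```text
time: 13.8
eef_pos: [435.7, 217.0, 216.4]
eef_rot: [-180.0, 0.2, 10.2]
force: [0.1, 0.9, 1.4]
width: 23.8
grip_force: 30.0
```

```bash
python3 st.py
```

```text
13.95 [ 4.3574e+02  2.1697e+02  2.1666e+02  2.6000e-01  5.0000e-01  1.4700e+00
  4.5900e+00  1.5160e+01  3.4000e-01 -1.8000e+02  1.9000e-01  1.0190e+01]
slot x,y -0.047389861594330354 13.888990529419617
```

Emit:
arm_command:
  moves:
    - [[0,0,0.2,0,0,0,1.0],[0,0,0.4,0,0,0,1.0],[0,0,0.5,0,0,0,1.0],[0,0,0.6,0,0,0,1.0],[0,0,0.7,0,0,0,1.0],[0,0,0.8,0,0,0,1.0],[0,0,0.8,0,0,0,1.0],[0,0,0.8,0,0,0,1.0]]

```text
time: 14.67
eef_pos: [435.7, 217.0, 208.7]
eef_rot: [-180.0, 0.2, 10.2]
force: [-0.6, 0.0, 3.6]
width: 24.1
grip_force: 30.0
```

```bash
python3 - <<'E'
from st import *
c=cam('top');P=cloud(c); 
for m in masks_of('top','t_grip')[:1]:
    q=P[m['mask']]; print('t',m['score'],np.median(q,0))
# heights near T position
d=np.hypot(P[...,0]-522.2,P[...,1]-217.6)<25; print(np.percentile(P[d][:,2],[10,50,90]))
E
```

```text
14.8167 [ 4.3570e+02  2.1696e+02  2.0865e+02 -6.0000e-02  1.3000e-01  3.0700e+00
  4.9400e+00  1.4300e+01  5.2000e-01 -9.0000e+01  1.9000e-01  1.0190e+01]
slot x,y -0.09501019271152983 13.886858467676884
t 0.91 [521.57700023 214.86731628 122.4433695 ]
[ 71.70534996  92.96929775 123.94015168]
```

The T-handle has popped up (top at 122 mm). Now lift and carry the probe back.

Emit:
arm_command:
  moves:
    - [[0,0,-3,0,0,0,1.0],[0,0,-7,0,0,0,1.0],[0,0,-11,0,0,0,1.0],[0,0,-15,0,0,0,1.0],[0,0,-16,0,0,0,1.0],[0,0,-16,0,0,0,1.0]]

```text
time: 15.47
eef_pos: [436.6, 217.1, 371.1]
eef_rot: [-180.0, -0.1, 10.2]
force: [-0.0, -0.2, -1.5]
width: 23.7
grip_force: 30.0
```

```bash
python3 - <<'E'
from h import *
read_camera('top'); print(read_state()['eef_pos']);go(524.5,-265.8,366,74.5)
E
```

```text
[436.15285701 216.9927072  368.65797251]
row [ 0.15 49.08  0.27] [ -0.09   0.15 -64.31]
```

Emit:
arm_command:
  moves:
    - [[0,3,0,0,0,-5,1.0],[0,7,0,0,0,-11,1.0],[0,11,0,0,0,-17,1.0],[0,15,0,0,0,-23,1.0],[0,19,0,0,0,-29,1.0],[0,23,0,0,0,-35,1.0],[0,27,0,0,0,-41,1.0],[0,31,0,0,0,-47,1.0],[0,35,0,0,0,-53,1.0],[0.1,39,0,0,0,-58,1.0],[0.1,43,0.1,0,0,-62,1.0],[0.1,46,0.1,0,0,-64.3,1.0]]

```text
time: 16.52
eef_pos: [518.2, -238.2, 364.5]
eef_rot: [-179.5, -0.0, 74.6]
force: [0.5, 0.7, -0.6]
width: 23.9
grip_force: 30.0
```

Emit:
arm_command:
  moves:
    - [[0,0,0,0,0,0,1.0],[0,0,0,0,0,0,1.0],[0,0,0,0,0,0,1.0]]

```text
time: 16.77
eef_pos: [518.4, -235.1, 365.8]
eef_rot: [-179.6, 0.0, 74.5]
force: [0.1, 0.8, -1.1]
width: 23.4
grip_force: 30.0
```

```bash
python3 - <<'E'
from h import *
read_camera('top'); s=read_state(); print(s['eef_pos'],s['eef_rot']);go(524.5,-265.8,366,74.5)
E
```

```text
[ 518.41937886 -234.54963367  366.58401919] [-1.79697799e+02  3.03699165e-02  7.45204579e+01]
row [-2.85  1.42  0.05] [-0.3   0.03  0.02]
```

Emit:
arm_command:
  moves:
    - [[-1.4,0.7,0,-0.3,0,0,1.0],[-2.85,1.42,0.05,-0.3,0,0,1.0],[-2.85,1.42,0.05,-0.3,0,0,1.0],[-2.85,1.42,0.05,-0.3,0,0,1.0],[-2.85,1.42,4,-0.3,0,0,1.0],[-2.85,1.42,8,-0.3,0,0,1.0],[-2.85,1.42,11,-0.3,0,0,1.0],[-2.85,1.42,11.1,-0.3,0,0,1.0],[-2.85,1.42,11.1,-0.3,0,0,1.0],[-2.85,1.42,11.1,-0.3,0,0,1.0]]

```text
time: 17.65
eef_pos: [525.0, -266.8, 259.1]
eef_rot: [179.7, 0.2, 74.5]
force: [-0.2, 0.1, -0.6]
width: 23.9
grip_force: 30.0
```

```bash
python3 - <<'E'
from st import *
s=read_state(); T=Ttool(s); print(s['eef_rot'])
go(524.5,-265.8,157,74.5)
for L in (146.7,):
    q=np.linalg.inv(c['Tw'])@np.r_[T[:3,:3]@[0,0,L]+T[:3,3],1]; K=c['camera_matrix']; print('tip px in crop',(K[0,2]+K[0,0]*q[0]/-q[2]-200)*3,(K[1,2]-K[1,1]*q[1]/-q[2]-120)*3)
q=np.linalg.inv(c['Tw'])@np.array([524.4,-265.5,90,1]);print('well px',(K[0,2]+K[0,0]*q[0]/-q[2]-200)*3,(K[1,2]-K[1,1]*q[1]/-q[2]-120)*3)
cv2.imwrite('pics/w5.png',cv2.resize(c['color'][120:300,200:440],None,fx=3,fy=3,interpolation=2))
E
```

```text
17.8 [ 5.2493e+02 -2.6699e+02  2.5915e+02 -1.1000e-01 -0.0000e+00 -9.5000e-01
 -4.7900e+00  8.6000e+00 -2.4300e+00  1.7966e+02  1.8000e-01  7.4520e+01]
slot x,y 3.7488017770126145 -478.20175327330213
[1.79712849e+02 1.57172928e-01 7.45046881e+01]
row [ 0.14 -0.1  10.14] [0.29 0.16 0.01]
tip px in crop 352.85004895952216 341.92423886197514
well px 346.82207365488966 313.42321336141197
```

View pics/w5.png

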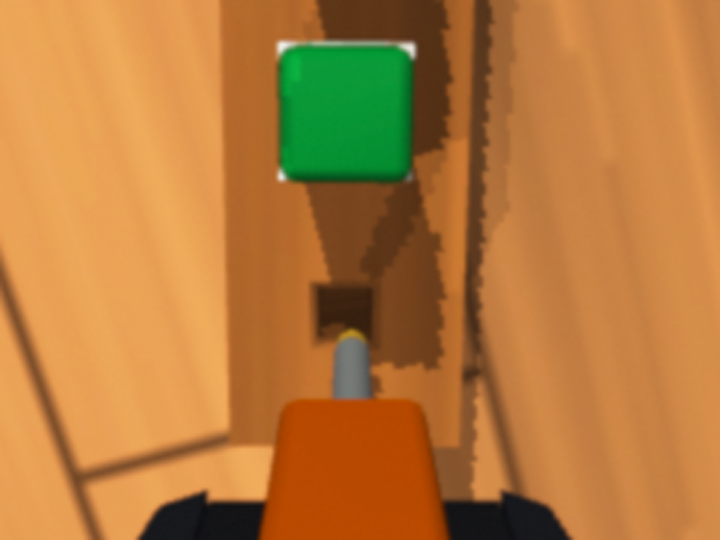

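The well at (346,313) and the tip at (351,338) both match their predicted pixels. Inserting.

Emit:
arm_command:
  moves:
    - [[0.14,-0.1,0,0.3,0.16,0,1.0],[0.14,-0.1,0,0.3,0.16,0,1.0],[0.14,-0.1,1,0.3,0.16,0,1.0],[0.14,-0.1,2,0.3,0.16,0,1.0],[0.14,-0.1,3,0.3,0.16,0,1.0],[0.14,-0.1,4,0.3,0.16,0,1.0],[0.14,-0.1,5,0.3,0.16,0,1.0],[0.14,-0.1,6,0.3,0.16,0,1.0],[0.14,-0.1,6,0.3,0.16,0,1.0]]

```text
time: 18.6
eef_pos: [523.2, -264.9, 194.1]
eef_rot: [-179.6, -0.2, 74.5]
force: [-0.1, 0.1, -1.2]
width: 23.4
grip_force: 30.0
```

```bash
python3 - <<'E'
from st import *
go(524.5,-265.8,157,74.5)
E
```

```text
18.75 [ 5.2359e+02 -2.6523e+02  1.9568e+02 -1.4000e-01  1.5000e-01 -8.5000e-01
 -8.5800e+00  7.9200e+00  1.4500e+00 -1.7973e+02 -1.1000e-01  7.4490e+01]
slot x,y 2.7375167059708527 -476.241884627512
row [-0.02  0.06  4.02] [-0.12 -0.05 -0.  ]
```

Emit:
arm_command:
  moves:
    - [[0,0.05,1,0,0,0,1.0],[0,0.05,2,0,0,0,1.0],[0,0.05,2.8,0,0,0,1.0],[0,0.05,3.4,0,0,0,1.0],[0,0.05,3.8,0,0,0,1.0],[0,0.05,3.9,0,0,0,1.0],[0,0.05,3.9,0,0,0,1.0]]

```text
time: 19.38
eef_pos: [524.2, -265.4, 157.4]
eef_rot: [-179.8, -0.1, 74.5]
force: [0.3, 0.2, -1.9]
width: 23.8
grip_force: 30.0
```

```bash
python3 st.py
```

```text
19.5333 [ 5.2426e+02 -2.6547e+02  1.5778e+02  9.0000e-02 -6.0000e-02 -1.0800e+00
 -7.1700e+00  5.3800e+00 -1.1100e+00 -1.7984e+02 -7.0000e-02  7.4490e+01]
slot x,y 3.351283229634699 -476.59125945824684
```

Emit:
arm_command:
  moves:
    - [[0,0,0.1,0,0,0,2.6],[0,0,0.1,0,0,0,5.5],[0,0,0.1,0,0,0,5.5],[0,0,0.1,0,0,0,5.5],[0,0,0.1,0,0,0,5.5],[0,0,0.1,0,0,0,5.5],[0,0,0.1,0,0,0,5.5],[0,0,-3,0,0,0,5.5],[0,0,-7,0,0,0,5.5],[0,0,-11,0,0,0,5.5],[0,0,-13,0,0,0,5.5],[0,0,-13,0,0,0,5.5]]

```text
time: 20.58
eef_pos: [525.4, -266.3, 292.9]
eef_rot: [179.7, 0.1, 74.5]
force: [-0.2, 0.5, 0.3]
width: 54.9
grip_force: 0.0
```

```bash
python3 - <<'E'
from h import *
c=cam('wrist'); P=cloud(c)
for t in ['probe_mid','awl_mid']:
    for m in masks_of('wrist',t)[:2]:
        q=P[m['mask']&(P[...,2]>160)&(P[...,2]<185)]
        print(t,m['score'],len(q),cv2.minAreaRect(q[:,:2].astype(np.float32)) if len(q) else 0, np.percentile(q[:,2],[5,50,95]) if len(q) else 0)
c=cam('top'); P=cloud(c)
for m in masks_of('top','t_grip')[:1]:
    q=P[m['mask']&(abs(P[...,2]-122)<6)]; print(m['score'],len(q),cv2.minAreaRect(q[:,:2].astype(np.float32)),np.median(q[:,2]))
print(read_state()['eef_pos'])
go(522,217.6,290,100)
E
```

```text
probe_mid 0.69 1380 ((523.7803344726562, -264.7947692871094), (24.653860092163086, 23.86758041381836), 74.27074432373047) [163.33594148 170.15171059 171.38170983]
awl_mid 0.61 1568 ((538.7498168945312, -212.61679077148438), (24.23175811767578, 24.451162338256836), 74.33985900878906) [167.548278   170.23610866 171.47973178]
0.63 537 ((522.5640869140625, 216.7831268310547), (15.393707275390625, 91.16716766357422), 10.203205108642578) 122.72969394811071
[ 524.16515074 -265.44589731  285.8746916 ]
row [ 46.49 -13.13  -0.21] [ -0.32  -0.22 -25.51]
```

The probe is fully seated: its top is at 170 and its position is unchanged. Now the T-handle.

Emit:
arm_command:
  moves:
    - [[4,-1.1,0,0,0,-3,5.5],[8,-2.3,0,0,0,-6,5.5],[12,-3.4,0,0,0,-9,5.5],[16,-4.5,0,0,0,-12,5.5],[20,-5.6,0,0,0,-15,5.5],[24,-6.8,0,0,0,-18,5.5],[28,-7.9,0,0,0,-20,5.5],[32,-9,0,0,0,-22,5.5],[36,-10.2,0,0,0,-24,5.5],[40,-11.3,0,-0.2,0,-25.5,5.5],[44,-12.4,0,-0.3,-0.2,-25.5,5.5],[46.5,-13.1,0,-0.3,-0.2,-25.5,5.5]]

```text
time: 21.83
eef_pos: [521.6, 220.9, 287.3]
eef_rot: [-180.0, 0.1, 100.1]
force: [1.1, 0.1, 0.7]
width: 55.2
grip_force: 0.0
```

```bash
python3 - <<'E'
from h import *
for i in range(3): read_camera('top')
print(read_state()['eef_pos'])
c=cam('wrist'); P=cloud(c)
for m in masks_of('wrist','t_grip')[:1]:
    q=P[m['mask']&(abs(P[...,2]-122)<6)]; print(m['score'],len(q),cv2.minAreaRect(q[:,:2].astype(np.float32)),np.median(q[:,2]))
go(522.2,217.2,121,100)
E
```

```text
[522.01629053 218.92203837 287.18999022]
0.55 2352 ((521.759033203125, 218.1223907470703), (15.219816207885742, 90.99633026123047), 9.6708984375) 122.36166643910735
row [ 0.08 -0.03 16.67] [ 0.01  0.13 -0.02]
```

Emit:
arm_command:
  moves:
    - [[-0.1,0,4,0,0,0,5.5],[-0.1,0,8,0,0,0,5.5],[-0.1,0,12,0,0,0,5.5],[-0.1,0,15,0,0,0,5.5],[-0.1,0,16.4,0,0,0,5.5],[-0.1,0,16.4,0,0,0,5.5],[-0.1,0,16.4,0,0,0,1.0],[-0.1,0,16.4,0,0,0,1.0],[-0.1,0,16.4,0,0,0,1.0],[-0.1,0,16.4,0,0,0,1.0],[-0.1,0,16.4,0,0,0,1.0],[-0.1,0,16.4,0,0,0,1.0]]

```text
time: 23.08
eef_pos: [523.2, 216.2, 125.2]
eef_rot: [179.8, 0.1, 100.0]
force: [-3.1, -1.5, 1.9]
width: 17.2
grip_force: 1.6
```

Emit:
arm_command:
  moves:
    - [[0,0,0,0,0,0,1.0],[0,0,0,0,0,0,1.0],[0,0,0,0,0,0,1.0],[0,0,0,0,0,0,1.0]]

```text
time: 23.42
eef_pos: [522.8, 216.2, 124.6]
eef_rot: [179.9, 0.1, 100.0]
force: [-4.3, -0.9, 2.0]
width: 15.3
grip_force: 30.0
```

Emit:
arm_command:
  moves:
    - [[0,0,0,0,0,6,1.0],[0,0,0,0,0,12,1.0],[0,0,0,0,0,18,1.0],[0,0,0,0,0,24,1.0],[0,0,0,0,0,30,1.0],[0,0,0,0,0,36,1.0],[0,0,0,0,0,42,1.0],[0,0,0,0,0,48,1.0],[0,0,0,0,0,54,1.0],[0,0,0,0,0,60,1.0],[0,0,0,0,0,66,1.0],[0,0,0,0,0,70,1.0]]

```text
time: 24.42
eef_pos: [522.3, 216.2, 124.4]
eef_rot: [179.9, 0.1, 29.7]
force: [-5.2, -0.0, 2.3]
width: 15.6
grip_force: 30.0
```

Emit:
arm_command:
  moves:
    - [[0,0,0,0,0,4,1.0],[0,0,0,0,0,7,1.0],[0,0,0,0,0,8,1.0],[0,0,0,0,0,8,1.0],[0,0,0,0,0,8,1.0]]

```text
time: 24.83
eef_pos: [522.3, 216.3, 124.4]
eef_rot: [179.9, 0.0, 22.0]
force: [-5.2, 0.7, 2.1]
width: 15.6
grip_force: 30.0
```

Release, rise and check.

Emit:
arm_command:
  moves:
    - [[0,0,0,0,0,0,4.5],[0,0,0,0,0,0,4.5],[0,0,0,0,0,0,4.5],[0,0,0,0,0,0,4.5],[0,0,0,0,0,0,4.5],[0,0,0,0,0,0,4.5],[0,0,-3,0,0,0,4.5],[0,0,-7,0,0,0,4.5],[0,0,-11,0,0,0,4.5],[0,0,-15,0,0,0,4.5],[0,0,-16,0,0,0,4.5],[0,0,-16,0,0,0,4.5]]

```text
time: 25.83
eef_pos: [523.5, 216.6, 288.2]
eef_rot: [179.8, -0.5, 22.0]
force: [-0.3, -0.1, -0.1]
width: 45.2
grip_force: 0.0
```

```bash
python3 - <<'E'
from h import *
s=read_state(); print(s['eef_pos'],s['force'],s['width'])
c=cam('wrist'); P=cloud(c)
for m in masks_of('wrist','t_grip')[:1]:
    q=P[m['mask']&(abs(P[...,2]-122)<6)]; print(m['score'],len(q),cv2.minAreaRect(q[:,:2].astype(np.float32)),np.median(q[:,2]))
c=cam('scene'); P=cloud(c)
for t in ['probe_mid','driver_mid','awl_mid','flask_mid','pliers_mid']:
    for m in masks_of('scene',t)[:1]: print(t,np.round(np.median(P[m['mask']],0)))
E
```

```text
[523.54489697 216.62393108 288.15374399] [-0.3214343  -0.07182771 -0.06921688] 45.2342559703301
0.86 2423 ((522.3759765625, 218.1227569580078), (91.25701141357422, 15.787508010864258), 22.272798538208008) 122.24562781872027
probe_mid [ 533. -263.  143.]
driver_mid [ 563. -159.  146.]
awl_mid [ 548. -212.  144.]
flask_mid [514.  -8. 113.]
pliers_mid [737.  -8.  13.]
```

```bash
python3 -c "
from workcell import *
print(sign_off())"
```

```text
the job is handed in; nothing more can be done
None
```

The job is handed in at about 26 s of the 64 s allowed, though sign-off returned no verdict: the T-handle popped up and is turned about 77° to its stop and released, the probe is fully down in its well, and the other two tools, the bottle and the pliers measured where they began.

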